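# Put a cast bar away in the bench metal well

### The arm

A 7-joint arm with a two-finger parallel gripper is mounted at the origin on a cart in front of the work surface, level with it; the furniture and walls round the work are solid. World frame = base frame: x ahead of the robot, y to its left, z up, the work surface at z = 0. Lengths are in mm, angles in degrees, forces in N, time in s.
With the tool pointing down it reaches from about 350 to 900 mm from the base axis. Payload 19.9 kg.
Tool frame: the origin (TCP) lies between the finger pads; the fingertips stand 14 mm ahead of it and the grasp point (between the pads) lies 5 mm behind it; z points along the fingers, y is the line along which they close (so a half turn about z gives the same grasp; the last joint's range is limited). The gripper opens to 94 mm and grips with 3 to 60 N. Pads are 16 mm wide; open, the fingers measure 119 mm over their backs; the gripper's body (75 mm by 177 mm) begins 78 mm behind the grasp point.
Start: joints at [64.257, 23.915, -0.59, 92.452, 0.269, 63.638, -3.037], TCP at [247.861, -573.729, 219.425] pointing down, gripper open.
Joint ranges: [-161.28, 161.28], [-22.2, 115.67], [-73.04, 71.86], [3.21, 147.25], [-68.34, 248.33], [10.77, 114.83], [-161.83, 161.83]. Speed limits (degrees/s): [108.29, 108.29, 136.94, 136.94, 172.46, 172.46, 172.46].

### API

Orientations are given as a 3x3 rotation matrix whose columns are the frame's x, y, z axes.
In Python, from station import bot, read_camera, get_calibration, finish_job gives the robot as it stands.
- The arm moves only by the shell command python3 -m inch 'ROWS' [FORCE]. ROWS is JSON, a list of rows, each an object of numbers: "dx", "dy", "dz": the shift along the tool's x, y, z in units of 30 mm (1.0 is 30 mm); "wx", "wy", "wz": the turn, a rotation vector about the tool's x, y, z in units of 6 degrees (1.0 is 6 degrees); "claw": the finger opening in mm, from 0 to 94. A call has exactly 8 rows; each row shifts and turns the commanded pose from where the row before left it, along the tool's axes as they then stand; what a row does not reach is not made up. A row lasts 1/8 s, in which the tool goes at most 62.5 mm and 10.7 degrees, less where a joint would pass 70% of its speed; a pose out of reach is approached as far as the arm can. A call is refused whole if a number of a shift passes 1 or a number of a turn 1, either way. A call with a gripper value outside its range is refused whole. The fingers move at their own pace and stop on an object; FORCE is the grip in N (left out, the last holds). Time passes only in rows, so rows that do not move let the fingers close, or fill a call up. It gives the time, the measured TCP pose, the force, the opening and the grip force at its end, in the units of the state.
- bot.observe(): the state, without advancing time (a new reading comes with each control period).
- read_camera(name): name is "side" or "top"; returns the picture (384x512x3 uint8, red, green, blue); there is no depth.
- get_calibration(name): a dict with "fx", "fy", "cx", "cy" (pixels), "rvec" (rotation vector, rad) and "tvec" (3), from world to camera coordinates, as OpenCV has them. Camera axes: x right, y down, z forward; pixel columns grow to the right and rows downward; lengths in mm; the calibration is good to about 2 mm. A picture is of the moment at which its call begins. get_calibration takes no time and is no camera call.
- finish_job(): hands the job in; it is judged then, once.
The state is a dict: "clock": time; "joint_pos": joint angles; "qd": joint speeds; "joint_efforts": joint torques, N m; "ee_pos": TCP position; "tcp_rot": TCP orientation; "ft_force": force on the tool from outside, world axes, zero at the start; "moment": the same for the moment, N m; "opening": finger opening in mm; "finger_force": force on a finger pad.
Only numpy, scipy, OpenCV 4.12 (cv2) and the standard library are available. Lean on these libraries where they do the work, as an engineer would, in place of code of your own. Each camera call takes 0.05 s, during which the arm holds its last target. There are 200 camera calls.

### The job

Put the cast bar lying on the bench away in the metal well: flip up the ring recessed in the flush hatch, lift the hatch by it and tip it back until it stands open by itself, and lay the bar flat on the well's floor without dropping it, beside the bar that is already there. Then lower the hatch shut without letting it slam and fold the ring flat into its recess again; leave the crucible, mould and hammer where they are.

Things in the scene. Friction and masses are not known exactly. Their poses are not given: they have to be found in the camera images.
- metal_well: grey steel box fixed to the bench (place and yaw vary), 176 x 164 mm (x, y), 72 mm high, plus 18 mm foot flanges in front and behind. Origin: centre of its underside on the bench top; x points from its front to the hinge side, z up. Well inside: x -69..69, y -64..64 mm, floor at z 6 mm, open at the top when the hatch is up. The shut hatch is flush with the rim, z 72 mm.
- hatch (a joint): hinge of the steel hatch, rad: 0 shut and flush, 1.57 upright, 1.83 at its stop, leaning back 15 degrees past upright, where it stands by itself; let go before upright it falls shut. Light friction. The hatch weighs 0.42 kg; plate 4 mm thick, 125 mm wide (y), its front edge 135 mm from the hinge line.
- hatch_hinge (a point): middle of the hatch's hinge line, at x 68, y 0, z 72 mm in the well's frame; the line runs along the well's y. The point's axes turn with the hatch: at joint 0 they equal the well's; the hatch's top face is its z = 0. The pan that holds the ring is a recess in the hatch: inside x -125..-41, y -35..35 mm in this frame, 22 mm deep.
- ring (a joint): hinge of the ring in the hatch, rad: 0 lying flat in its pan with its free end towards the hatch's hinge, 1.57 standing square off the hatch, 1.66 stop. Stiff pivot: the ring stays where it is left (0.03 N m). The pivot line is along y at x -117, z -5 mm in the hatch_hinge frame.
- ring_bar (a point): middle of the ring's free cross bar: round steel, 8 mm thick, along the well's y (straight for 32 mm; ring 64 mm wide outside, 48 mm clear inside), its centre 42 mm from the ring's pivot line. Lying in the pan it has 30 mm free towards the hinge, the ring's open middle towards the front, and 13 mm free below, so fingertips can straddle and pinch it from above.
- cast_bar: silvery cast bar, 24 x 44 x 10 mm (x, y, z), 50 g, lying flat on the open bench. Origin: centre of its underside.
- stored_bar: a second bar like it, 24 x 44 x 10 mm, loose on the well's floor along the wall of the well's +y side, hidden while the hatch is shut. Origin: centre of its underside.
- crucible: small grey melting dish, 51 mm across, 24 mm high, on the bench. Origin: centre of its underside. A bystander.
- mould_low: low round casting mould filled with red sand, 88 mm across, 30 mm high. Origin: centre of its underside. A bystander.
- hammer: chasing hammer with a wooden handle, 216 x 65 x 27 mm, lying behind the well. Origin: centre of its underside. A bystander.
There are look-alikes about, which are no part of the job. What is shaped like the cast_bar but green is not meant.

How it is judged (in metres and radians):
On the way, in this order (a step that is already met when the one before it is completed fails the run):
1. the ring is flipped up out of its recess (value of joint ring above 1 rad), for 0.1 s.
2. the hatch stands open past upright, let go (value of joint hatch above 1.7 rad and contact force between the fingers and hatch below 0.1 N), for 0.3 s.
3. the bar lies flat on the well's floor, let go, the hatch still open (value of joint hatch above 1.6 rad and z of cast_bar in the frame of metal_well between 0.002 and 0.011 m and x of cast_bar in the frame of metal_well between -0.066 and 0.066 m and y of cast_bar in the frame of metal_well between -0.061 and 0.061 m and angle between cast_bar's own z axis and vertical below 0.12 rad and contact force between the fingers and cast_bar below 0.1 N), for 0.2 s.
4. the hatch is shut again (value of joint hatch below 0.03 rad), for 0.2 s.
At the end, for the whole second after the job is handed in: The hatch is shut (within 0.03 rad), the ring lies flat in its recess (within 0.08 rad), and the cast bar and the stored bar both rest flat on the well's floor (underside within 5 mm of it, within 0.12 rad of level) (value of joint hatch below 0.03 rad and value of joint ring below 0.08 rad and z of cast_bar in the frame of metal_well between 0.002 and 0.011 m and x of cast_bar in the frame of metal_well between -0.066 and 0.066 m and y of cast_bar in the frame of metal_well between -0.061 and 0.061 m and angle between each of cast_bar, stored_bar's own z axis and vertical below 0.12 rad and linear speed of cast_bar below 0.02 m/s and z of stored_bar in the frame of metal_well below 0.011 m); the robot touches nothing.
It fails at once if the hatch slams: it comes down faster than 3.5 rad/s over its last 0.3 rad (velocity of joint hatch below -3.5 rad/s and value of joint hatch below 0.3 rad).
It fails at once if the bar is dropped into the well (faster than 0.7 m/s below the rim) (linear speed of cast_bar above 0.7 m/s and z of cast_bar in the frame of metal_well below 0.062 m and y of cast_bar in the frame of metal_well between -0.07 and 0.07 m and x of cast_bar in the frame of metal_well between -0.075 and 0.075 m).
It fails at once if the crucible, the mould or the hammer is pushed more than 30 mm from its place (distance of any of crucible, mould_low, hammer from where it was at the start of the episode above 0.03 m).
It also fails if it takes over 72 s, if anything falls off the work surface, if the arm or the gripper's body presses on something with over 40 N, if the wrist force passes 120 N, or if a joint passes its speed limit or range.

## Working session

There is one attempt and no reset: what is moved stays moved. The work goes in short steps, Python scripts to look and compute and a shell command to move; the robot and the scene stay as the last step left them, time stands still between calls to the robot, and variables do not carry over. Pictures are saved under pics/ and viewed, at most 10 in all, crops included, and the job is handed in when it is done.

```bash
ls; mkdir -p pics; python3 - <<'E'
from station import *
import cv2
for n in("top","side"):
    c=get_calibration(n);print(n,c)
    cv2.imwrite(f"pics/{n}0.png",read_camera(n)[:,:,::-1])
print(bot.observe())
E
```

```text
pics
top {'fx': 444.2459801196959, 'fy': 444.2459801196959, 'cx': 262.04777769863864, 'cy': 195.76202845998273, 'rvec': array([ 2.17638414, -2.02958912,  0.21183474]), 'tvec': array([148.1380406 , 541.5001468 , 805.65986848])}
side {'fx': 463.85182514250664, 'fy': 463.85182514250664, 'cx': 246.71159120178845, 'cy': 194.3661996879854, 'rvec': array([ 1.02870999,  2.38169345, -1.08205012]), 'tvec': array([ 242.33245814, -299.32439728, 1510.64734154])}
{'clock': 0.1, 'joint_pos': array([64.25826482, 23.94591752, -0.58889312, 92.47986921,  0.27109663,
       63.63872209, -3.03684457]), 'qd': array([-0.02489087, -0.0217445 , -0.04248589, -0.11482226, -0.11222508,
       -0.04992188,  0.00438805]), 'joint_efforts': array([ 2.24150579e-03, -8.52573967e+01,  6.40311521e-01, -4.26694894e+01,
       -4.87692130e-02,  1.63362542e-02,  2.17799784e-04]), 'ee_pos': array([ 247.70280575, -573.48069264,  218.89000269]), 'tcp_rot': array([[ 9.18005736e-01,  3.96566726e-01, -5.48765644e-04],
       [ 3.96567086e-01, -9.18005244e-01,  9.57868470e-04],
       [-1.23910976e-04, -1.09695114e-03, -9.99999391e-01]]), 'ft_force': array([-0.96454593, -0.10385848, -0.61179541]), 'moment': array([-0.06079712, -0.00323025,  0.01955879]), 'finger_force': 0.0, 'opening': 94.18177180547855}
```

View pics/top0.png

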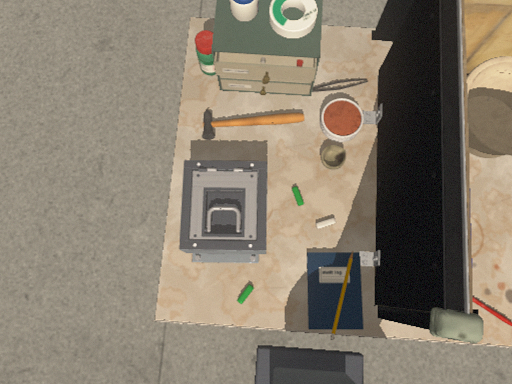

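View pics/side0.png

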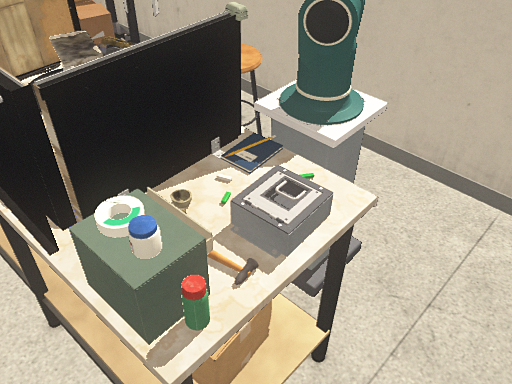

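The top view shows the well at about (225,205) with its hinge side up (row 165) and the flange at the front (row 257). The ring's cross bar is near (224,210), and the silvery bar is at (326,222). I'll take a closer crop next.

```bash
cat > h.py <<'E'
import numpy as np,cv2
from station import *
def ray(n,u,v):
    c=get_calibration(n);R=cv2.Rodrigues(c["rvec"])[0]
    return -R.T@c["tvec"],R.T@np.array([(u-c["cx"])/c["fx"],(v-c["cy"])/c["fy"],1])
def onz(n,u,v,z):
    o,d=ray(n,u,v);return (o+d*(z-o[2])/d[2]).round(1)
def proj(n,P):
    c=get_calibration(n);K=np.array([[c["fx"],0,c["cx"]],[0,c["fy"],c["cy"]],[0,0,1]])
    return cv2.projectPoints(np.array(P,float).reshape(-1,1,3),c["rvec"],c["tvec"],K,None)[0].reshape(-1,2).round(1)
def crop(n,x0,y0,x1,y1,s,f):
    im=read_camera(n)[:,:,::-1]
    cv2.imwrite(f,cv2.resize(im[y0:y1,x0:x1],None,fx=s,fy=s,interpolation=cv2.INTER_CUBIC));return im
E
python3 - <<'E'
from h import *
im=crop("top",170,145,345,270,4,"pics/c1.png")
hsv=cv2.cvtColor(im,cv2.COLOR_BGR2HSV)
m=cv2.inRange(hsv[205:240,310:345],(0,0,190),(180,28,255))
n,l,s,c=cv2.connectedComponentsWithStats(m);print(s,c+[310,205])
for p in [(185,162),(267,161),(267,250),(182,252)]:print(onz("top",*p,72))
print(onz("top",224,210,67),onz("top",326,222,10))
E
```

```text
[[   0    0   35   35 1220]
 [  12   21    2    1    2]
 [   8   22    3    1    3]] [[327.02704918 221.98114754]
 [322.5        226.        ]
 [319.         227.        ]]
[583.5 339.5  72. ]
[596.5 180.5  72. ]
[424.4 168.8  72. ]
[409.6 326.5  72. ]
[495.1 255.9  67. ] [494.9  53.3  10. ]
```

View pics/c1.png

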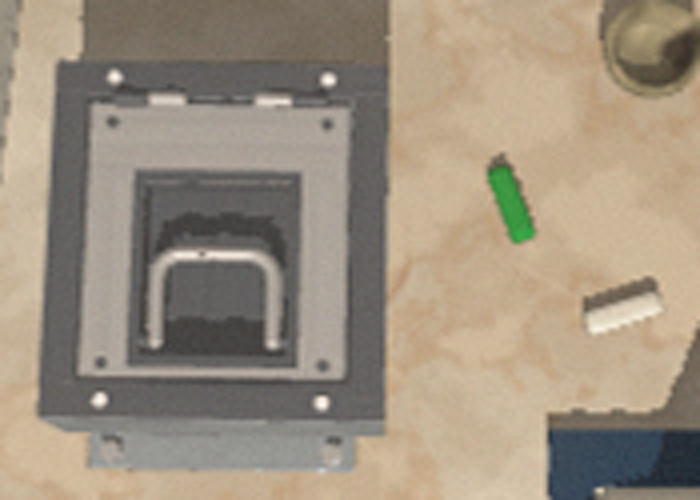

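```bash
python3 - <<'E'
from h import *
a=read_camera("top")[:,:,::-1];b=read_camera("side")[:,:,::-1]
A=cv2.resize(a[205:240,300:350],None,fx=16,fy=8*2-8,interpolation=cv2.INTER_NEAREST)
A=cv2.resize(a[207:237,305:345],None,fx=10,fy=10,interpolation=cv2.INTER_NEAREST)
B=cv2.resize(b[165:195,205:245],None,fx=10,fy=10,interpolation=cv2.INTER_NEAREST)
cv2.imwrite("pics/c2.png",np.hstack([A,B]))
f=lambda x,y:(170+x/4-.4,145+y/4-.4)
P=[onz("top",*f(*p),72) for p in [(90,98),(352,103),(347,380),(78,377)]]
print(P)
P=np.array(P);print(P.mean(0))
v=(P[0]+P[1]-P[2]-P[3]);w=P[0]+P[3]-P[1]-P[2]
print(np.degrees(np.arctan2(v[1],v[0])),np.degrees(np.arctan2(-w[0],w[1])),np.linalg.norm(v)/2,np.linalg.norm(w)/2)
S=[onz("top",*f(*p),72) for p in [(115,77),(328,79),(321,403),(99,400)]];print(S,np.mean(S,0))
print("ring",[onz("top",*f(*p),67+4) for p in [(170,255),(215,254),(262,258)]])
E
```

```text
[array([570.2, 324.2,  72. ]), array([576.5, 197.4,  72. ]), array([442.4, 190. ,  72. ]), array([435. , 315.9,  72. ])]
[506.025 256.875  72.   ]
3.336526870421749 3.1032231350623194 134.87863062768693 126.53554836487646
[array([581.6, 313.2,  72. ]), array([587.7, 209.9,  72. ]), array([430.8, 201.3,  72. ]), array([424.9, 304.9,  72. ])] [506.25  257.325  72.   ]
ring [array([496. , 278.4,  71. ]), array([498. , 257.1,  71. ]), array([497.6, 234.6,  71. ])]
```

View pics/c2.png

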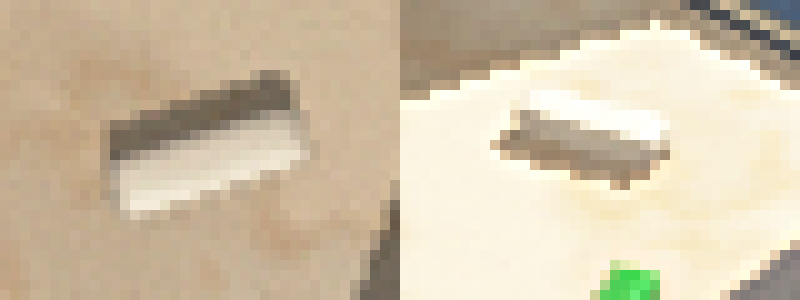

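The bar shows as a lit strip with a dark far side, centred near pixel (326,221.5). Next I'll work out its pose and check the tall obstacles: the panel and the cabinet.

```bash
cat >> h.py <<'E'
def tri(a,b):
    o1,d1=ray("top",*a);o2,d2=ray("side",*b)
    t=np.linalg.lstsq(np.c_[d1,-d2],o2-o1,rcond=None)[0]
    p,q=o1+t[0]*d1,o2+t[1]*d2
    return ((p+q)/2).round(0),round(float(np.linalg.norm(p-q)),1)
E
python3 - <<'E'
from h import *
g=lambda x,y:(305+x/10-.5,207+y/10-.5)
print("bar",[onz("top",*g(*p),5) for p in [(125,218),(308,155),(290,72),(110,120)]],onz("top",325.5,221.5,6))
print("cab",tri((216,53),(212,240)))
print("panel top front",tri((440,315),(242,15)))
print("panel foot near",onz("top",376,300,0),"far",onz("top",376,30,0), "side foot",onz("side",215,150,0))
print("panel side bottom far",onz("side",50,250,0))
print("handover robot gripper", proj("top",[bot.observe()["ee_pos"]]))
print("bar side top corners",[onz("side",205+x/10-.5,165+y/10-.5,10) for x,y in [(520,90),(668-400,120),(668-400,140),(510-400,115)]])
print(bot.observe()["tcp_rot"].round(3))
E
```

```text
bar [array([481.5,  70.3,   5. ]), array([497. ,  33.7,   5. ]), array([513.9,  38. ,   5. ]), array([501.4,  74.3,   5. ])] [496.5  53.8   6. ]
cab (array([766., 293., 157.]), 14.3)
panel top front (array([335., -37., 363.]), 4.6)
panel foot near [347.8 -52.7   0. ] far [942.  -43.1   0. ] side foot [420.4 -60.2   0. ]
panel side bottom far [932.5 -52.6   0. ]
handover robot gripper [[779.4 401.1]]
bar side top corners [array([428. , 105.2,  10. ]), array([482.2,  66. ,  10. ]), array([488.1,  71.7,  10. ]), array([508.9,  34.6,  10. ])]
[[ 0.918  0.397 -0.   ]
 [ 0.397 -0.918  0.001]
 [-0.    -0.001 -1.   ]]
```

```bash
cat >> h.py <<'E'
from scipy.spatial.transform import Rotation as Rn
W0=np.array([505.6,257.0,0]);YAW=3.2
Rz=lambda a:Rn.from_euler('z',a,degrees=True).as_matrix()
DOWN=lambda a:Rz(a)@np.diag([1.,-1,-1])   # tool x at heading a, pointing down
def w2(p):return W0+Rz(YAW)@np.array(p,float)
def plan(P,a,N,s=None):
    s=s or bot.observe();R=s["tcp_rot"];D=DOWN(a) if np.isscalar(a) else a
    r=Rn.from_matrix(R.T@D).as_rotvec()/N;Q=Rn.from_rotvec(r).as_matrix()
    M=sum(np.linalg.matrix_power(Q,k) for k in range(N))
    p=np.linalg.solve(M,R.T@(np.array(P)-s["ee_pos"]))
    print("N",N,"d",(p/30).round(3),"w",(np.degrees(r)/6).round(3))
def bar(th,ph):  # ring bar centre in well frame
    x,z=-117+42*np.cos(ph),-5+42*np.sin(ph)
    return np.array([68+x*np.cos(th)+z*np.sin(th),0,72-x*np.sin(th)+z*np.cos(th)])
E
python3 -m inch '[{"dx":1,"dy":-1,"dz":-0.9},{"dx":1,"dy":-1,"dz":-0.9},{"dx":1,"dy":-1,"dz":-0.9},{"dx":1,"dy":-1,"dz":-0.9},{"dx":1,"dy":-1,"dz":-0.9},{"dx":1,"dy":-1,"dz":-0.9},{"dx":1,"dy":-1,"dz":-0.9},{"dx":1,"dy":-1,"dz":-0.9}]' 30
python3 - <<'E'
from h import *
B=w2(bar(0,0));print(B)
plan(B+[0,0,360],93.2,12);plan(B+[0,0,360],93.2,14)
E
```

```text
[498.61091465 256.60924947  67.        ]
N 12 d [ 2.441 -0.785 -0.577] w [-0.   -0.   -0.97]
N 14 d [ 2.097 -0.657 -0.495] w [-0.    -0.    -0.831]invalid input
```

```bash
python3 -m inch '[{"dx":1,"dy":-1,"dz":-0.9,"wx":0,"wy":0,"wz":0,"claw":94},{"dx":1,"dy":-1,"dz":-0.9,"wx":0,"wy":0,"wz":0,"claw":94},{"dx":1,"dy":-1,"dz":-0.9,"wx":0,"wy":0,"wz":0,"claw":94},{"dx":1,"dy":-1,"dz":-0.9,"wx":0,"wy":0,"wz":0,"claw":94},{"dx":1,"dy":-1,"dz":-0.9,"wx":0,"wy":0,"wz":0,"claw":94},{"dx":1,"dy":-1,"dz":-0.9,"wx":0,"wy":0,"wz":0,"claw":94},{"dx":1,"dy":-1,"dz":-0.9,"wx":0,"wy":0,"wz":0,"claw":94},{"dx":1,"dy":-1,"dz":-0.9,"wx":0,"wy":0,"wz":0,"claw":94}]' 30
python3 - <<'E'
from h import *
B=w2(bar(0,0));print(B)
plan(B+[0,0,360],93.2,14);plan(B+[0,0,360],93.2,16)
E
```

```text
clock: 1.25
ee_pos: [373.2, -256.8, 436.4]
tcp_rot: [[0.918, 0.397, 0.0], [0.397, -0.918, -0.0], [-0.0, 0.0, -1.0]]
ft_force: [0.9, -1.1, 0.2]
opening: 94.4
finger_force: 0.0
[498.61091465 256.60924947  67.        ]
N 14 d [ 1.255 -0.469  0.022] w [ 0.     0.    -0.831]
N 16 d [ 1.1   -0.404  0.019] w [ 0.     0.    -0.727]
```

```bash
python3 -m inch '[{"dx":1,"dy":-1,"dz":0,"wx":0,"wy":0,"wz":-0.6,"claw":94},{"dx":1,"dy":-1,"dz":0,"wx":0,"wy":0,"wz":-0.6,"claw":94},{"dx":1,"dy":-1,"dz":0,"wx":0,"wy":0,"wz":-0.6,"claw":94},{"dx":1,"dy":-1,"dz":0,"wx":0,"wy":0,"wz":-0.6,"claw":94},{"dx":1,"dy":-1,"dz":0,"wx":0,"wy":0,"wz":-0.6,"claw":60},{"dx":1,"dy":-1,"dz":0,"wx":0,"wy":0,"wz":-0.6,"claw":34},{"dx":1,"dy":-1,"dz":0,"wx":0,"wy":0,"wz":-0.6,"claw":34},{"dx":1,"dy":-1,"dz":0,"wx":0,"wy":0,"wz":-0.6,"claw":34}]' 30
python3 - <<'E'
from h import *
B=w2(bar(0,0))
plan(B+[0,0,200],93.2,8)
E
```

```text
clock: 2.25
ee_pos: [425.5, 74.9, 435.5]
tcp_rot: [[0.612, 0.791, 0.0], [0.791, -0.612, -0.0], [-0.0, 0.0, -1.0]]
ft_force: [0.3, -0.1, -0.8]
opening: 57.4
finger_force: 0.0
N 8 d [0.833 0.03  0.702] w [ 0.     0.    -0.852]
```

```bash
python3 -m inch '[{"dx":0.83,"dy":0.03,"dz":0.7,"wx":0,"wy":0,"wz":-0.85,"claw":34},{"dx":0.83,"dy":0.03,"dz":0.7,"wx":0,"wy":0,"wz":-0.85,"claw":34},{"dx":0.83,"dy":0.03,"dz":0.7,"wx":0,"wy":0,"wz":-0.85,"claw":34},{"dx":0.83,"dy":0.03,"dz":0.7,"wx":0,"wy":0,"wz":-0.85,"claw":34},{"dx":0.83,"dy":0.03,"dz":0.7,"wx":0,"wy":0,"wz":-0.85,"claw":34},{"dx":0.83,"dy":0.03,"dz":0.7,"wx":0,"wy":0,"wz":-0.85,"claw":34},{"dx":0.83,"dy":0.03,"dz":0.7,"wx":0,"wy":0,"wz":-0.85,"claw":34},{"dx":0.83,"dy":0.03,"dz":0.7,"wx":0,"wy":0,"wz":-0.85,"claw":34}]' 30
python3 - <<'E'
from h import *
B=w2(bar(0,0))
plan(B+[0,0,30],93.2,8);plan(B+[0,0,1],93.2,8)
E
```

```text
clock: 3.25
ee_pos: [499.2, 255.1, 266.6]
tcp_rot: [[-0.054, 0.999, -0.0], [0.999, 0.054, 0.0], [0.0, -0.0, -1.0]]
ft_force: [0.4, 0.2, 0.4]
opening: 34.1
finger_force: 0.0
N 8 d [ 0.006 -0.002  0.707] w [-0.    -0.    -0.002]
N 8 d [ 0.006 -0.002  0.828] w [-0.    -0.    -0.002]
```

```bash
python3 -m inch '[{"dx":0.05,"dy":0,"dz":1,"wx":0,"wy":0,"wz":0,"claw":32},{"dx":0,"dy":0,"dz":1,"wx":0,"wy":0,"wz":0,"claw":32},{"dx":0,"dy":0,"dz":1,"wx":0,"wy":0,"wz":0,"claw":32},{"dx":0,"dy":0,"dz":1,"wx":0,"wy":0,"wz":0,"claw":32},{"dx":0,"dy":0,"dz":1,"wx":0,"wy":0,"wz":0,"claw":32},{"dx":0,"dy":0,"dz":0.9,"wx":0,"wy":0,"wz":0,"claw":32},{"dx":0,"dy":0,"dz":0.4,"wx":0,"wy":0,"wz":0,"claw":32},{"dx":0,"dy":0,"dz":0.3,"wx":0,"wy":0,"wz":0,"claw":32}]' 30
python3 -m inch '[{"dx":0,"dy":0,"dz":0,"wx":0,"wy":0,"wz":0,"claw":5},{"dx":0,"dy":0,"dz":0,"wx":0,"wy":0,"wz":0,"claw":5},{"dx":0,"dy":0,"dz":0,"wx":0,"wy":0,"wz":0,"claw":5},{"dx":0,"dy":0,"dz":0,"wx":0,"wy":0,"wz":0,"claw":5},{"dx":0,"dy":0,"dz":0,"wx":0,"wy":0,"wz":0,"claw":5},{"dx":0,"dy":0,"dz":0,"wx":0,"wy":0,"wz":0,"claw":5},{"dx":0,"dy":0,"dz":0,"wx":0,"wy":0,"wz":0,"claw":5},{"dx":0,"dy":0,"dz":0,"wx":0,"wy":0,"wz":0,"claw":5}]' 25
python3 - <<'E'
from h import *
R=bot.observe()["tcp_rot"]
ph=[0,.2,.4,.6,.8,1,1.15,1.3,1.45]
Q=[bar(0,p) for p in ph]
for a,b in zip(Q,Q[1:]):print((R.T@Rz(YAW)@(b-a)/30).round(2))
E
```

```text
clock: 4.25
ee_pos: [499.1, 256.1, 69.4]
tcp_rot: [[-0.052, 0.999, 0.0], [0.999, 0.052, 0.0], [0.0, 0.0, -1.0]]
ft_force: [0.4, 1.0, 1.2]
opening: 32.2
finger_force: 0.0
clock: 5.25
ee_pos: [499.8, 256.1, 70.0]
tcp_rot: [[-0.051, 0.999, 0.002], [0.999, 0.051, 0.001], [0.001, 0.002, -1.0]]
ft_force: [6.5, -0.3, 1.6]
opening: 7.4
finger_force: 25.0
[ 0.   -0.03 -0.28]
[-0.   -0.08 -0.27]
[-0.   -0.13 -0.25]
[-0.   -0.18 -0.21]
[-0.   -0.22 -0.17]
[-0.   -0.18 -0.1 ]
[-0.   -0.2  -0.07]
[-0.   -0.21 -0.04]
```

```bash
python3 -m inch '[{"dx":0,"dy":-0.03,"dz":-0.28,"wx":0,"wy":0,"wz":0,"claw":5},{"dx":0,"dy":-0.08,"dz":-0.27,"wx":0,"wy":0,"wz":0,"claw":5},{"dx":0,"dy":-0.13,"dz":-0.25,"wx":0,"wy":0,"wz":0,"claw":5},{"dx":0,"dy":-0.18,"dz":-0.21,"wx":0,"wy":0,"wz":0,"claw":5},{"dx":0,"dy":-0.22,"dz":-0.17,"wx":0,"wy":0,"wz":0,"claw":5},{"dx":0,"dy":-0.18,"dz":-0.1,"wx":0,"wy":0,"wz":0,"claw":5},{"dx":0,"dy":-0.2,"dz":-0.07,"wx":0,"wy":0,"wz":0,"claw":5},{"dx":0,"dy":-0.2,"dz":-0.04,"wx":0,"wy":0,"wz":0,"claw":5}]' 25
python3 - <<'E'
from h import *
print(proj("top",[w2(bar(0,p)) for p in (0,1.45)]))
crop("top",170,145,345,270,4,"pics/c3.png")
E
```

```text
clock: 6.25
ee_pos: [463.7, 254.4, 112.4]
tcp_rot: [[-0.051, 0.999, 0.003], [0.999, 0.051, 0.001], [0.001, 0.003, -1.0]]
ft_force: [6.2, -0.9, 5.2]
opening: 7.2
finger_force: 25.0
[[223.8 208.2]
 [221.1 224.1]]
```

```bash
python3 - <<'E'
from h import *
R=bot.observe()["tcp_rot"]
T=np.linspace(0,1.8,17)
Q=[bar(t,1.45) for t in T]
for a,b in zip(Q,Q[1:]):print((R.T@Rz(YAW)@(b-a)/30).round(2))
E
```

```text
[ 0.    0.16 -0.41]
[ 0.    0.21 -0.39]
[ 0.    0.25 -0.36]
[ 0.    0.29 -0.33]
[ 0.    0.32 -0.3 ]
[ 0.    0.36 -0.26]
[ 0.    0.38 -0.22]
[ 0.    0.41 -0.18]
[ 0.    0.42 -0.13]
[ 0.    0.43 -0.08]
[ 0.    0.44 -0.03]
[0.   0.44 0.02]
[0.   0.44 0.07]
[0.   0.43 0.12]
[0.   0.41 0.16]
[0.   0.39 0.21]
```

```bash
python3 -m inch '[{"dx":0,"dy":0.16,"dz":-0.41,"wx":0,"wy":0,"wz":0,"claw":5},{"dx":0,"dy":0.21,"dz":-0.39,"wx":0,"wy":0,"wz":0,"claw":5},{"dx":0,"dy":0.25,"dz":-0.36,"wx":0,"wy":0,"wz":0,"claw":5},{"dx":0,"dy":0.29,"dz":-0.33,"wx":0,"wy":0,"wz":0,"claw":5},{"dx":0,"dy":0.32,"dz":-0.3,"wx":0,"wy":0,"wz":0,"claw":5},{"dx":0,"dy":0.36,"dz":-0.26,"wx":0,"wy":0,"wz":0,"claw":5},{"dx":0,"dy":0.38,"dz":-0.22,"wx":0,"wy":0,"wz":0,"claw":5},{"dx":0,"dy":0.41,"dz":-0.18,"wx":0,"wy":0,"wz":0,"claw":5}]' 35
python3 - <<'E'
from h import *
print(w2(bar(.9,1.45)))
cv2.imwrite("pics/s1.png",cv2.resize(read_camera("side")[120:280,180:400,::-1],None,fx=3,fy=3))
E
```

```text
clock: 7.3
ee_pos: [533.3, 258.1, 185.4]
tcp_rot: [[-0.052, 0.999, -0.002], [0.999, 0.052, 0.0], [0.0, -0.002, -1.0]]
ft_force: [-5.4, 1.4, 1.8]
opening: 6.9
finger_force: 35.0
[532.71867864 258.51616952 182.4940622 ]
```

View pics/s1.png

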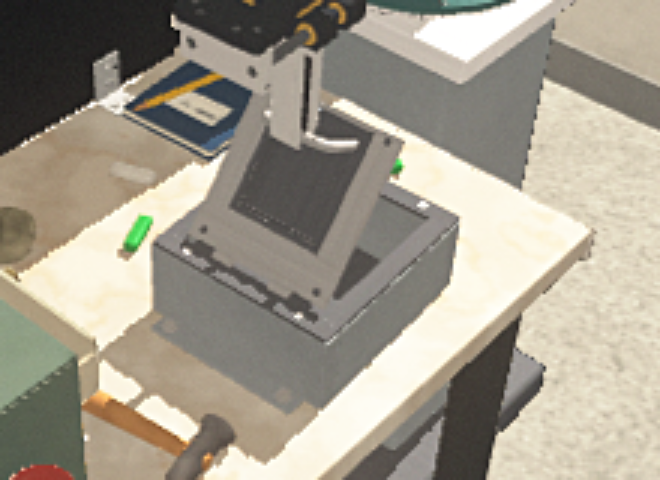

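The hatch is about half open, and the fingers hold the ring's cross bar at crop pixel (300,140). I'll carry on.

```bash
python3 -m inch '[{"dx":0,"dy":0.42,"dz":-0.13,"wx":0,"wy":0,"wz":0,"claw":5},{"dx":0,"dy":0.43,"dz":-0.08,"wx":0,"wy":0,"wz":0,"claw":5},{"dx":0,"dy":0.44,"dz":-0.03,"wx":0,"wy":0,"wz":0,"claw":5},{"dx":0,"dy":0.44,"dz":0.02,"wx":0,"wy":0,"wz":0,"claw":5},{"dx":0,"dy":0.44,"dz":0.07,"wx":0,"wy":0,"wz":0,"claw":5},{"dx":0,"dy":0.43,"dz":0.12,"wx":0,"wy":0,"wz":0,"claw":5},{"dx":0,"dy":0.41,"dz":0.16,"wx":0,"wy":0,"wz":0,"claw":5},{"dx":0,"dy":0.37,"dz":0.2,"wx":0,"wy":0,"wz":0,"claw":5}]' 35
python3 - <<'E'
from h import *
print(w2(bar(1.8,1.45)))
E
```

```text
clock: 8.35
ee_pos: [635.9, 263.3, 174.3]
tcp_rot: [[-0.052, 0.999, 0.0], [0.999, 0.052, 0.0], [0.0, 0.0, -1.0]]
ft_force: [0.7, 4.8, 3.1]
opening: 6.7
finger_force: 35.0
[634.56565896 264.21029973 172.67447537]
```

```bash
python3 -m inch '[{"dx":0,"dy":0,"dz":0,"wx":0,"wy":0,"wz":0,"claw":20},{"dx":0,"dy":0,"dz":0,"wx":0,"wy":0,"wz":0,"claw":20},{"dx":0,"dy":0,"dz":0,"wx":0,"wy":0,"wz":0,"claw":20},{"dx":0,"dy":0.05,"dz":-0.3,"wx":0,"wy":0,"wz":0,"claw":20},{"dx":0,"dy":0.05,"dz":-0.5,"wx":0,"wy":0,"wz":0,"claw":20},{"dx":0,"dy":0,"dz":-1,"wx":0,"wy":0,"wz":0,"claw":20},{"dx":-0.7,"dy":0,"dz":-1,"wx":0,"wy":0,"wz":0,"claw":40},{"dx":-1,"dy":-0.5,"dz":-1,"wx":0,"wy":0,"wz":0,"claw":60}]' 35
python3 - <<'E'
from h import *
im=crop("top",170,120,345,270,4,"pics/c4.png")
b=np.array([[481.5,70.3],[497,33.7],[513.9,38],[501.4,74.3]])
v=b[1]-b[0]+b[2]-b[3];print(np.degrees(np.arctan2(v[1],v[0])))
E
```

```text
clock: 9.35
ee_pos: [625.8, 211.4, 290.6]
tcp_rot: [[-0.053, 0.999, 0.001], [0.999, 0.053, 0.001], [0.001, 0.001, -1.0]]
ft_force: [0.2, -0.3, -0.2]
opening: 36.4
finger_force: 0.0
-68.98882701607738
```

View pics/c4.png

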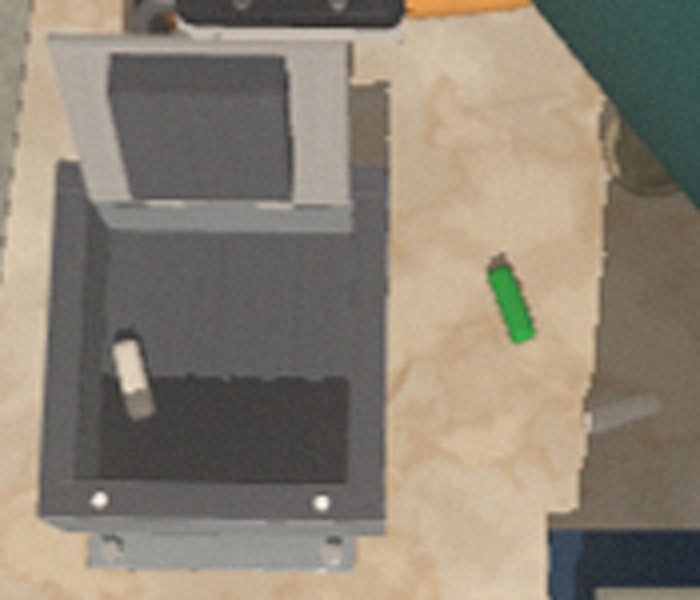

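```bash
python3 - <<'E'
from h import *
f=lambda x,y:(170+x/4-.4,145+y/4-.4)
c=[onz("top",*f(*p),9) for p in [(584,312),(655,290),(662,310),(590,333)]]
P=np.mean(c,0);v=c[1]-c[0]+c[2]-c[3];h=np.degrees(np.arctan2(-v[1],-v[0]));print(P,h,np.linalg.norm(v)/2,np.linalg.norm(c[0]-c[3]))
P[2]=110;plan(P,h,8)
E
```

```text
[494.075  54.5     9.   ] 111.48248661150633 38.36525120470345 11.067971810589327
N 8 d [-0.525 -0.667  0.769] w [ 0.006  0.001 -0.389]
```

```bash
python3 -m inch '[{"dx":-1,"dy":-0.66,"dz":0.2,"wx":0,"wy":0,"wz":-0.38,"claw":45},{"dx":-0.9,"dy":-0.66,"dz":0.7,"wx":0,"wy":0,"wz":-0.38,"claw":45},{"dx":-0.6,"dy":-0.66,"dz":0.9,"wx":0,"wy":0,"wz":-0.38,"claw":45},{"dx":-0.5,"dy":-0.66,"dz":0.9,"wx":0,"wy":0,"wz":-0.38,"claw":45},{"dx":-0.4,"dy":-0.66,"dz":0.9,"wx":0,"wy":0,"wz":-0.38,"claw":45},{"dx":-0.3,"dy":-0.66,"dz":0.9,"wx":0,"wy":0,"wz":-0.38,"claw":45},{"dx":-0.3,"dy":-0.66,"dz":0.9,"wx":0,"wy":0,"wz":-0.38,"claw":45},{"dx":-0.2,"dy":-0.66,"dz":0.75,"wx":0,"wy":0,"wz":-0.38,"claw":45}]' 35
python3 - <<'E'
from h import *
plan([494.1,54.5,17],111,8)
crop("side",180,130,300,220,6,"pics/s2.png")
E
```

```text
clock: 10.4
ee_pos: [488.9, 56.7, 104.4]
tcp_rot: [[-0.363, 0.932, 0.001], [0.932, 0.363, -0.0], [-0.001, 0.001, -1.0]]
ft_force: [-0.2, 0.1, -0.7]
opening: 45.1
finger_force: 0.0
N 8 d [-0.016  0.017  0.364] w [0.001 0.001 0.006]
```

View pics/s2.png

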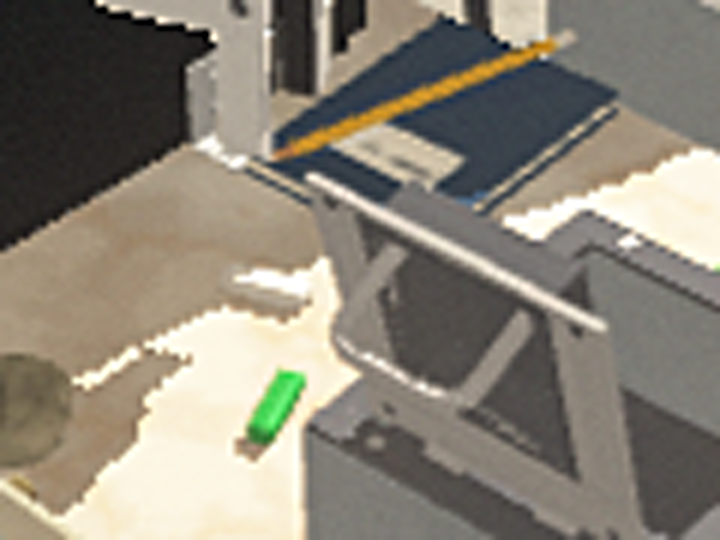

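The hatch stands open by itself with its ring standing off, and the bar is at crop pixel (268,288) below the fingers. Now down to grip it.

```bash
python3 -m inch '[{"dx":-0.1,"dy":0.1,"dz":0.6,"wx":0,"wy":0,"wz":0,"claw":45},{"dx":0,"dy":0.04,"dz":0.6,"wx":0,"wy":0,"wz":0,"claw":45},{"dx":0,"dy":0,"dz":0.6,"wx":0,"wy":0,"wz":0,"claw":45},{"dx":0,"dy":0,"dz":0.5,"wx":0,"wy":0,"wz":0,"claw":45},{"dx":0,"dy":0,"dz":0.4,"wx":0,"wy":0,"wz":0,"claw":45},{"dx":0,"dy":0,"dz":0.2,"wx":0,"wy":0,"wz":0,"claw":45},{"dx":0,"dy":0,"dz":0,"wx":0,"wy":0,"wz":0,"claw":5},{"dx":0,"dy":0,"dz":0,"wx":0,"wy":0,"wz":0,"claw":5}]' 15
python3 -m inch '[{"dx":0,"dy":0,"dz":0,"wx":0,"wy":0,"wz":0,"claw":5},{"dx":0,"dy":0,"dz":0,"wx":0,"wy":0,"wz":0,"claw":5},{"dx":0,"dy":0,"dz":0,"wx":0,"wy":0,"wz":0,"claw":5},{"dx":0,"dy":0,"dz":0,"wx":0,"wy":0,"wz":0,"claw":5},{"dx":0,"dy":0,"dz":-0.4,"wx":0,"wy":0,"wz":0,"claw":5},{"dx":0,"dy":0,"dz":-1,"wx":0,"wy":0,"wz":0,"claw":5},{"dx":0,"dy":0,"dz":-1,"wx":0,"wy":0,"wz":0,"claw":5},{"dx":0,"dy":0,"dz":-1,"wx":0,"wy":0,"wz":0,"claw":5}]' 15
python3 - <<'E'
from h import *
plan(w2([-5,-12,150]),93.2,8)
E
```

```text
clock: 11.45
ee_pos: [494.2, 56.0, 17.6]
tcp_rot: [[-0.362, 0.932, 0.001], [0.932, 0.362, 0.0], [-0.0, 0.001, -1.0]]
ft_force: [-0.1, -0.8, 0.1]
opening: 28.1
finger_force: 0.0
clock: 12.45
ee_pos: [493.8, 56.1, 120.8]
tcp_rot: [[-0.362, 0.932, -0.0], [0.932, 0.362, 0.0], [0.0, 0.0, -1.0]]
ft_force: [0.1, 0.7, -0.4]
opening: 13.3
finger_force: 15.0
N 8 d [ 0.761  0.213 -0.122] w [ 0.    -0.     0.375]
```

```bash
python3 - <<'E'
from h import *
print(bot.observe()["joint_pos"].round(0));print(w2([-12,-15,0]))
plan(w2([-12,-15,120]),183.2,13)
E
```

```text
[ 28.  24. -46. 114.  23.  50.  -9.]
[494.4560334  241.35353048   0.        ]
N 13 d [0.294 0.414 0.002] w [ 0.    -0.    -0.923]
```

```bash
python3 -m inch '[{"dx":0.29,"dy":0.41,"dz":-0.2,"wx":0,"wy":0,"wz":-0.92,"claw":5},{"dx":0.29,"dy":0.41,"dz":-0.2,"wx":0,"wy":0,"wz":-0.92,"claw":5},{"dx":0.29,"dy":0.41,"dz":-0.2,"wx":0,"wy":0,"wz":-0.92,"claw":5},{"dx":0.29,"dy":0.41,"dz":-0.2,"wx":0,"wy":0,"wz":-0.92,"claw":5},{"dx":0.29,"dy":0.41,"dz":-0.2,"wx":0,"wy":0,"wz":-0.92,"claw":5},{"dx":0.29,"dy":0.41,"dz":0,"wx":0,"wy":0,"wz":-0.92,"claw":5},{"dx":0.29,"dy":0.41,"dz":0,"wx":0,"wy":0,"wz":-0.92,"claw":5},{"dx":0.29,"dy":0.41,"dz":0,"wx":0,"wy":0,"wz":-0.92,"claw":5}]' 15
python3 - <<'E'
from h import *
print(bot.observe()["joint_pos"].round(0))
plan(w2([-12,-15,110]),183.2,8)
E
```

```text
clock: 13.45
ee_pos: [522.7, 170.4, 149.9]
tcp_rot: [[-0.91, 0.414, 0.0], [0.414, 0.91, 0.0], [0.0, 0.0, -1.0]]
ft_force: [-0.2, 0.4, -0.6]
opening: 12.9
finger_force: 15.0
[ 21.  31. -56. 106.  30.  59.  19.]
N 8 d [0.18  0.266 0.166] w [ 0.     0.    -0.576]
```

```bash
python3 -m inch '[{"dx":0.18,"dy":0.27,"dz":0,"wx":0,"wy":0,"wz":-0.58,"claw":5},{"dx":0.18,"dy":0.27,"dz":0,"wx":0,"wy":0,"wz":-0.58,"claw":5},{"dx":0.18,"dy":0.27,"dz":0,"wx":0,"wy":0,"wz":-0.58,"claw":5},{"dx":0.18,"dy":0.27,"dz":0.1,"wx":0,"wy":0,"wz":-0.58,"claw":5},{"dx":0.18,"dy":0.27,"dz":0.2,"wx":0,"wy":0,"wz":-0.58,"claw":5},{"dx":0.18,"dy":0.27,"dz":0.3,"wx":0,"wy":0,"wz":-0.57,"claw":5},{"dx":0.18,"dy":0.26,"dz":0.3,"wx":0,"wy":0,"wz":-0.57,"claw":5},{"dx":0.18,"dy":0.26,"dz":0.4,"wx":0,"wy":0,"wz":-0.57,"claw":5}]' 15
python3 - <<'E'
from h import *
print(bot.observe()["joint_pos"].round(0))
plan(w2([-12,-15,24]),183.2,8)
E
```

```text
clock: 14.45
ee_pos: [494.5, 241.8, 109.4]
tcp_rot: [[-0.998, -0.057, -0.0], [-0.057, 0.998, 0.0], [0.0, 0.0, -1.0]]
ft_force: [-0.7, -0.1, -0.3]
opening: 13.5
finger_force: 15.0
[ 15.  37. -59. 107.  38.  58.  33.]
N 8 d [ 0.    -0.002  0.356] w [ 0.    -0.     0.001]
```

```bash
python3 -m inch '[{"dx":0,"dy":0,"dz":0.6,"wx":0,"wy":0,"wz":0,"claw":5},{"dx":0,"dy":0,"dz":0.6,"wx":0,"wy":0,"wz":0,"claw":5},{"dx":0,"dy":0,"dz":0.6,"wx":0,"wy":0,"wz":0,"claw":5},{"dx":0,"dy":0,"dz":0.5,"wx":0,"wy":0,"wz":0,"claw":5},{"dx":0,"dy":0,"dz":0.3,"wx":0,"wy":0,"wz":0,"claw":5},{"dx":0,"dy":0,"dz":0.15,"wx":0,"wy":0,"wz":0,"claw":5},{"dx":0,"dy":0,"dz":0.07,"wx":0,"wy":0,"wz":0,"claw":5},{"dx":0,"dy":0,"dz":0.02,"wx":0,"wy":0,"wz":0,"claw":5}]' 15

```

```text
clock: 15.45
ee_pos: [495.0, 241.4, 25.3]
tcp_rot: [[-0.999, -0.053, 0.0], [-0.053, 0.999, 0.0], [-0.0, 0.0, -1.0]]
ft_force: [0.3, 0.6, 0.2]
opening: 13.1
finger_force: 15.0
```

```bash
python3 -m inch '[{"dx":0,"dy":0,"dz":0.04,"wx":0,"wy":0,"wz":0,"claw":5},{"dx":0,"dy":0,"dz":0,"wx":0,"wy":0,"wz":0,"claw":5},{"dx":0,"dy":0,"dz":0,"wx":0,"wy":0,"wz":0,"claw":34},{"dx":0,"dy":0,"dz":0,"wx":0,"wy":0,"wz":0,"claw":34},{"dx":0,"dy":0,"dz":0,"wx":0,"wy":0,"wz":0,"claw":34},{"dx":0,"dy":0,"dz":-0.3,"wx":0,"wy":0,"wz":0,"claw":34},{"dx":0,"dy":0,"dz":-0.7,"wx":0,"wy":0,"wz":0,"claw":34},{"dx":0,"dy":0,"dz":-1,"wx":0,"wy":0,"wz":0,"claw":34}]' 15
python3 -m inch '[{"dx":0,"dy":0,"dz":-1,"wx":0,"wy":0,"wz":0,"claw":34},{"dx":0,"dy":-1,"dz":-1,"wx":0,"wy":0,"wz":0,"claw":34},{"dx":0,"dy":-1,"dz":-1,"wx":0,"wy":0,"wz":0.8,"claw":34},{"dx":0,"dy":-1,"dz":-1,"wx":0,"wy":0,"wz":1,"claw":34},{"dx":0,"dy":-1,"dz":-1,"wx":0,"wy":0,"wz":1,"claw":34},{"dx":0,"dy":0,"dz":-1,"wx":0,"wy":0,"wz":1,"claw":34},{"dx":0,"dy":0,"dz":-1,"wx":0,"wy":0,"wz":1,"claw":34},{"dx":0,"dy":0,"dz":0,"wx":0,"wy":0,"wz":1,"claw":34}]' 15
python3 - <<'E'
from h import *
crop("top",170,120,345,270,4,"pics/c5.png")
plan([635.9,263.3,280],93.2,10)
E
```

```text
clock: 16.45
ee_pos: [494.7, 241.4, 85.5]
tcp_rot: [[-0.999, -0.053, -0.0], [-0.053, 0.999, 0.0], [0.0, 0.0, -1.0]]
ft_force: [-0.4, -0.3, 0.0]
opening: 33.8
finger_force: 0.0
clock: 17.45
ee_pos: [493.4, 122.5, 297.0]
tcp_rot: [[-0.849, 0.529, 0.004], [0.529, 0.849, -0.0], [-0.003, 0.002, -1.0]]
ft_force: [0.3, -1.0, -0.6]
opening: 33.9
finger_force: 0.0
N 10 d [0.138 0.681 0.054] w [0.002 0.002 0.909]
```

View pics/c5.png

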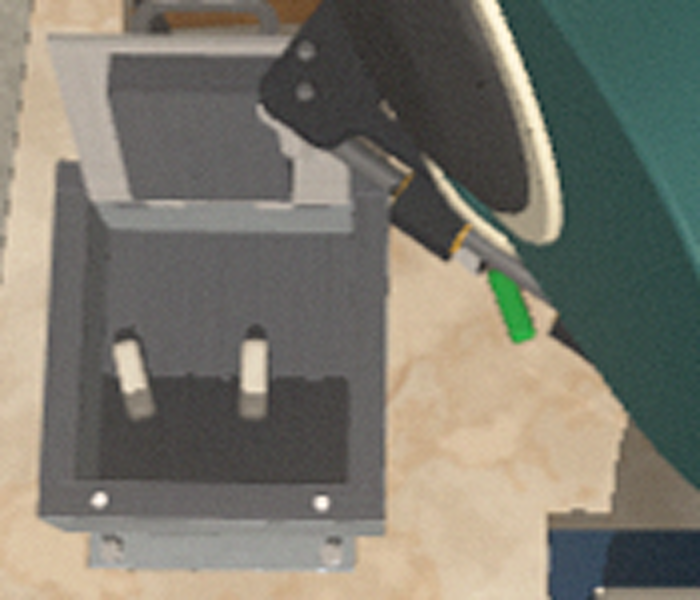

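The bar lies flat next to the stored one, at crop pixel (253,378), and the ring's cross bar shows near (205,8). Next I'll re-grip the ring.

```bash
python3 -m inch '[{"dx":0.14,"dy":0.68,"dz":0,"wx":0,"wy":0,"wz":0.91,"claw":22},{"dx":0.14,"dy":0.68,"dz":0,"wx":0,"wy":0,"wz":0.91,"claw":22},{"dx":0.14,"dy":0.68,"dz":0,"wx":0,"wy":0,"wz":0.91,"claw":22},{"dx":0.14,"dy":0.68,"dz":0,"wx":0,"wy":0,"wz":0.91,"claw":22},{"dx":0.14,"dy":0.68,"dz":0,"wx":0,"wy":0,"wz":0.91,"claw":22},{"dx":0.14,"dy":0.68,"dz":0,"wx":0,"wy":0,"wz":0.91,"claw":22},{"dx":0.14,"dy":0.68,"dz":0,"wx":0,"wy":0,"wz":0.91,"claw":22},{"dx":0.14,"dy":0.68,"dz":0,"wx":0,"wy":0,"wz":0.91,"claw":22}]' 35
python3 - <<'E'
from h import *
for p in(1.35,1.45,1.57):
  b=w2(bar(1.83,p));print(b,proj("top",[b]),proj("side",[b]))
b=w2(bar(1.83,1.45))
plan([b[0],b[1],280],93.2,4)
im=read_camera("side");t=read_camera("top")
A=cv2.resize(im[150:220,200:300,::-1],None,fx=4,fy=4,interpolation=2)
B=cv2.resize(t[100:170,170:270,::-1],None,fx=4,fy=4,interpolation=2)
cv2.imwrite("pics/r1.png",np.hstack([A,B]))
E
```

```text
clock: 18.5
ee_pos: [595.9, 248.5, 294.7]
tcp_rot: [[-0.251, 0.968, -0.0], [0.968, 0.251, 0.001], [0.001, -0.0, -1.0]]
ft_force: [0.1, -0.0, -0.7]
opening: 22.1
finger_force: 0.0
[635.80585238 264.27963731 166.97837301] [[221.3 120.9]] [[246.4 193.5]]
[637.55325145 264.37733209 170.79443867] [[221.2 119.1]] [[245.8 192.5]]
[639.13524529 264.46577927 175.57571521] [[220.9 117.2]] [[245.3 191. ]]
N 4 d [0.068 0.366 0.123] w [-0.    -0.002  0.472]
```

View pics/r1.png

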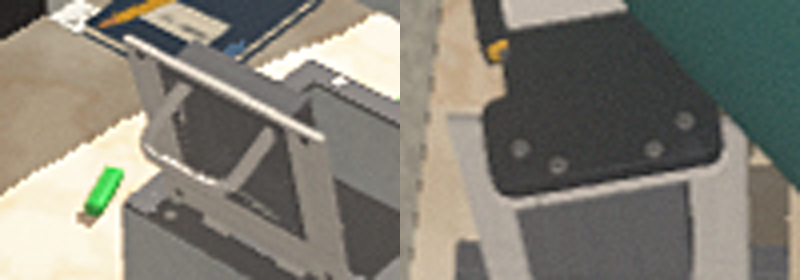

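```bash
python3 -m inch '[{"dx":0.07,"dy":0.38,"dz":0.1,"wx":0,"wy":0,"wz":0.47,"claw":22},{"dx":0.07,"dy":0.38,"dz":0.1,"wx":0,"wy":0,"wz":0.47,"claw":22},{"dx":0.07,"dy":0.38,"dz":0.1,"wx":0,"wy":0,"wz":0.47,"claw":22},{"dx":0.07,"dy":0.38,"dz":0.1,"wx":0,"wy":0,"wz":0.47,"claw":22},{"dx":0,"dy":0,"dz":0.3,"wx":0,"wy":0,"wz":0,"claw":22},{"dx":0,"dy":0,"dz":0.3,"wx":0,"wy":0,"wz":0,"claw":22},{"dx":0,"dy":0,"dz":0.2,"wx":0,"wy":0,"wz":0,"claw":22},{"dx":0,"dy":0,"dz":0,"wx":0,"wy":0,"wz":0,"claw":22}]' 35
python3 - <<'E'
from h import *
plan([639,264.4,174],93.2,8)
E
```

```text
clock: 19.6
ee_pos: [639.0, 263.8, 257.4]
tcp_rot: [[-0.058, 0.998, -0.001], [0.998, 0.058, -0.0], [-0.0, -0.001, -1.0]]
ft_force: [-0.1, -0.2, 0.6]
opening: 22.0
finger_force: 0.0
N 8 d [0.002 0.    0.348] w [-0.001  0.     0.002]
```

```bash
python3 -m inch '[{"dx":0,"dy":0,"dz":0.4,"wx":0,"wy":0,"wz":0,"claw":22},{"dx":0,"dy":0,"dz":0.4,"wx":0,"wy":0,"wz":0,"claw":22},{"dx":0,"dy":0,"dz":0.4,"wx":0,"wy":0,"wz":0,"claw":22},{"dx":0,"dy":0,"dz":0.4,"wx":0,"wy":0,"wz":0,"claw":22},{"dx":0,"dy":0,"dz":0.4,"wx":0,"wy":0,"wz":0,"claw":22},{"dx":0,"dy":0,"dz":0.4,"wx":0,"wy":0,"wz":0,"claw":22},{"dx":0,"dy":0,"dz":0.3,"wx":0,"wy":0,"wz":0,"claw":22},{"dx":0,"dy":0,"dz":0.1,"wx":0,"wy":0,"wz":0,"claw":22}]' 35
python3 -m inch '[{"dx":0,"dy":0,"dz":0,"wx":0,"wy":0,"wz":0,"claw":4},{"dx":0,"dy":0,"dz":0,"wx":0,"wy":0,"wz":0,"claw":4},{"dx":0,"dy":0,"dz":0,"wx":0,"wy":0,"wz":0,"claw":4},{"dx":0,"dy":0,"dz":0,"wx":0,"wy":0,"wz":0,"claw":4},{"dx":0,"dy":0,"dz":0,"wx":0,"wy":0,"wz":0,"claw":4},{"dx":0,"dy":0,"dz":0,"wx":0,"wy":0,"wz":0,"claw":4},{"dx":0,"dy":0,"dz":0,"wx":0,"wy":0,"wz":0,"claw":4},{"dx":0,"dy":0,"dz":0,"wx":0,"wy":0,"wz":0,"claw":4}]' 30
python3 - <<'E'
from h import *
R=bot.observe()["tcp_rot"]
T=np.linspace(1.83,0,25)
Q=[bar(t,1.43) for t in T]
for a,b in zip(Q,Q[1:]):print((R.T@Rz(YAW)@(b-a)/30).round(2))
E
```

```text
clock: 20.6
ee_pos: [639.2, 264.0, 173.2]
tcp_rot: [[-0.057, 0.998, -0.001], [0.998, 0.057, -0.0], [-0.0, -0.001, -1.0]]
ft_force: [0.1, 0.2, 0.3]
opening: 21.8
finger_force: 0.0
clock: 21.6
ee_pos: [637.9, 264.2, 174.2]
tcp_rot: [[-0.058, 0.998, -0.002], [0.998, 0.058, -0.001], [-0.001, -0.002, -1.0]]
ft_force: [-11.4, -2.6, 6.3]
opening: 6.9
finger_force: 30.0
[ 0.   -0.26 -0.15]
[ 0.   -0.27 -0.13]
[ 0.   -0.28 -0.11]
[ 0.   -0.28 -0.09]
[ 0.   -0.29 -0.07]
[ 0.   -0.29 -0.05]
[ 0.   -0.3  -0.02]
[ 0.  -0.3 -0. ]
[ 0.   -0.3   0.02]
[ 0.   -0.29  0.04]
[ 0.   -0.29  0.07]
[ 0.   -0.28  0.09]
[ 0.   -0.28  0.11]
[ 0.   -0.27  0.13]
[ 0.   -0.26  0.15]
[ 0.   -0.24  0.17]
[ 0.   -0.23  0.19]
[ 0.   -0.22  0.2 ]
[ 0.   -0.2   0.22]
[ 0.   -0.18  0.24]
[ 0.   -0.16  0.25]
[ 0.   -0.14  0.26]
[ 0.   -0.12  0.27]
[ 0.   -0.1   0.28]
```

```bash
python3 -m inch '[{"dx":0,"dy":-0.3,"dz":-0.16,"wx":0,"wy":0,"wz":0,"claw":4},{"dx":0,"dy":-0.28,"dz":-0.13,"wx":0,"wy":0,"wz":0,"claw":4},{"dx":0,"dy":-0.28,"dz":-0.11,"wx":0,"wy":0,"wz":0,"claw":4},{"dx":0,"dy":-0.28,"dz":-0.09,"wx":0,"wy":0,"wz":0,"claw":4},{"dx":0,"dy":-0.29,"dz":-0.07,"wx":0,"wy":0,"wz":0,"claw":4},{"dx":0,"dy":-0.29,"dz":-0.05,"wx":0,"wy":0,"wz":0,"claw":4},{"dx":0,"dy":-0.3,"dz":-0.02,"wx":0,"wy":0,"wz":0,"claw":4},{"dx":0,"dy":-0.3,"dz":0,"wx":0,"wy":0,"wz":0,"claw":4}]' 35
python3 -m inch '[{"dx":0,"dy":-0.3,"dz":0.02,"wx":0,"wy":0,"wz":0,"claw":4},{"dx":0,"dy":-0.29,"dz":0.04,"wx":0,"wy":0,"wz":0,"claw":4},{"dx":0,"dy":-0.29,"dz":0.07,"wx":0,"wy":0,"wz":0,"claw":4},{"dx":0,"dy":-0.28,"dz":0.09,"wx":0,"wy":0,"wz":0,"claw":4},{"dx":0,"dy":-0.28,"dz":0.11,"wx":0,"wy":0,"wz":0,"claw":4},{"dx":0,"dy":-0.27,"dz":0.13,"wx":0,"wy":0,"wz":0,"claw":4},{"dx":0,"dy":-0.26,"dz":0.15,"wx":0,"wy":0,"wz":0,"claw":4},{"dx":0,"dy":-0.24,"dz":0.17,"wx":0,"wy":0,"wz":0,"claw":4}]' 35
python3 - <<'E'
from h import *
plan(w2(bar(.61,1.43)+[0,0,3]),93.2,1);print(w2(bar(.61,1.43)))
cv2.imwrite("pics/s3.png",cv2.resize(read_camera("side")[140:260,200:360,::-1],None,fx=4,fy=4))
E
```

```text
clock: 22.6
ee_pos: [569.2, 260.2, 192.8]
tcp_rot: [[-0.057, 0.998, 0.0], [0.998, 0.057, 0.0], [0.0, 0.0, -1.0]]
ft_force: [2.0, 4.2, -4.3]
opening: 6.8
finger_force: 35.0
clock: 23.6
ee_pos: [503.4, 256.6, 169.4]
tcp_rot: [[-0.057, 0.998, 0.001], [0.998, 0.057, 0.001], [0.001, 0.001, -1.0]]
ft_force: [2.6, 7.0, -5.4]
opening: 6.7
finger_force: 35.0
N 1 d [0.011 0.005 0.024] w [ 0.007 -0.006  0.012]
[503.49342509 256.88222418 165.63537759]
```

View pics/s3.png

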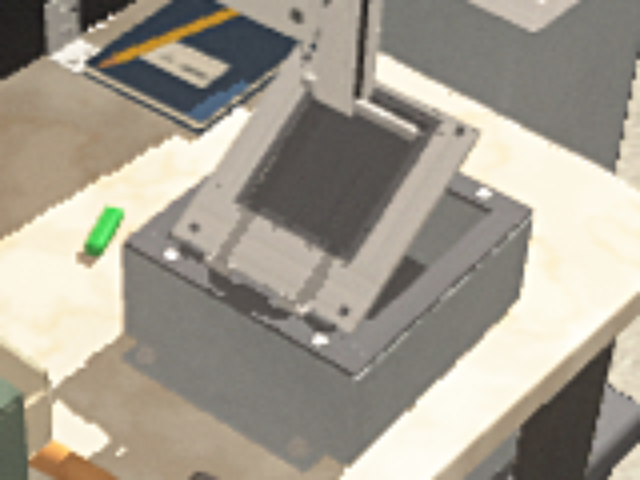

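The hatch is following the ring down, about 0.6 rad from shut, with the grip intact at crop pixel (380,115). Now the last stretch.

```bash
python3 -m inch '[{"dx":0,"dy":-0.23,"dz":0.2,"wx":0,"wy":0,"wz":0,"claw":4},{"dx":0,"dy":-0.22,"dz":0.21,"wx":0,"wy":0,"wz":0,"claw":4},{"dx":0,"dy":-0.2,"dz":0.22,"wx":0,"wy":0,"wz":0,"claw":4},{"dx":0,"dy":-0.18,"dz":0.24,"wx":0,"wy":0,"wz":0,"claw":4},{"dx":0,"dy":-0.16,"dz":0.25,"wx":0,"wy":0,"wz":0,"claw":4},{"dx":0,"dy":-0.14,"dz":0.26,"wx":0,"wy":0,"wz":0,"claw":4},{"dx":0,"dy":-0.12,"dz":0.26,"wx":0,"wy":0,"wz":0,"claw":4},{"dx":0,"dy":-0.09,"dz":0.25,"wx":0,"wy":0,"wz":0,"claw":4}]' 35
python3 - <<'E'
from h import *
print(w2(bar(0,1.43)))
E
```

```text
clock: 24.65
ee_pos: [468.3, 255.6, 116.3]
tcp_rot: [[-0.056, 0.998, 0.011], [0.998, 0.056, 0.003], [0.003, 0.011, -1.0]]
ft_force: [16.8, -2.7, 62.8]
opening: 6.9
finger_force: 35.0
[462.56113998 254.59375416 108.58439153]
```

```bash
python3 -m inch '[{"dx":0,"dy":0,"dz":-0.1,"wx":0,"wy":0,"wz":0,"claw":4},{"dx":0,"dy":0,"dz":-0.05,"wx":0,"wy":0,"wz":0,"claw":4},{"dx":0,"dy":0,"dz":0,"wx":0,"wy":0,"wz":0,"claw":4},{"dx":0,"dy":0,"dz":0,"wx":0,"wy":0,"wz":0,"claw":4},{"dx":0,"dy":0,"dz":0,"wx":0,"wy":0,"wz":0,"claw":4},{"dx":0,"dy":0,"dz":0,"wx":0,"wy":0,"wz":0,"claw":4},{"dx":0,"dy":0,"dz":0,"wx":0,"wy":0,"wz":0,"claw":4},{"dx":0,"dy":0,"dz":0,"wx":0,"wy":0,"wz":0,"claw":4}]' 35
python3 - <<'E'
from h import *
for n in("top","side"):cv2.imwrite(f"pics/{n}9.png",read_camera(n)[:,:,::-1])
im=cv2.imread("pics/side9.png")
# hatch front-edge / rim geometry: print expected pixels for shut & slightly open hatch corners
for th in(0,.06,.12):
    print(th,[proj("side",[w2([68-135*np.cos(th),y,72+135*np.sin(th)])])[0] for y in(-62,62)])
E
```

```text
clock: 25.65
ee_pos: [464.1, 255.1, 117.8]
tcp_rot: [[-0.057, 0.998, 0.002], [0.998, 0.057, 0.002], [0.002, 0.002, -1.0]]
ft_force: [3.4, 8.9, -3.0]
opening: 6.9
finger_force: 35.0
0 [array([279.3, 171.3]), array([322.6, 193. ])]
0.06 [array([279.4, 168.7]), array([322.9, 190.3])]
0.12 [array([279.4, 166.2]), array([323.1, 187.8])]
```

```bash
python3 - <<'E'
from h import *
up=lambda f:cv2.resize(cv2.imread(f,0),None,fx=8,fy=8,interpolation=2)
for n in("side","top"):
  a,b=up(f"pics/{n}0.png"),up(f"pics/{n}9.png")
  for lab,p in [("hatch front +y",[-67,62,72]),("hatch front -y",[-67,-62,72]),("hatch mid +y",[-20,62,72]),("rim screw",[-80,50,72]),("rim corner hinge+y",[86,80,72])]:
    u,v=(proj(n,[w2(p)])[0]*8).astype(int);w=40;m=32
    t=a[v-w:v+w,u-w:u+w];s=b[v-w-m:v+w+m,u-w-m:u+w+m]
    r=cv2.matchTemplate(s,t,cv2.TM_CCOEFF_NORMED);_,sc,_,l=cv2.minMaxLoc(r)
    print(n,lab,(np.array(l)-m)/8,round(sc,3))
E
```

```text
side hatch front +y [ 0.    -0.125] 0.975
side hatch front -y [-0.125 -0.25 ] 0.925
side hatch mid +y [ 1.125 -1.125] 0.998
side rim screw [ 0.    -0.125] 0.981
side rim corner hinge+y [0. 0.] 0.995
top hatch front +y [-4.  4.] 0.364
top hatch front -y [-0.125  0.25 ] 0.131
top hatch mid +y [2.875 2.875] -0.113
top rim screw [-1.25 -4.  ] 0.286
top rim corner hinge+y [-2.    -3.625] 0.844
```

Template matching puts the hatch's front corners within 0.25 px of their starting place, so the hatch is shut and the ring's bar has only slid a few mm in the pads. Next I'll fold the ring.

```bash
python3 -m inch '[{"dx":0,"dy":0.18,"dz":0.04,"wx":0,"wy":0,"wz":0,"claw":4},{"dx":0,"dy":0.2,"dz":0.07,"wx":0,"wy":0,"wz":0,"claw":4},{"dx":0,"dy":0.18,"dz":0.1,"wx":0,"wy":0,"wz":0,"claw":4},{"dx":0,"dy":0.22,"dz":0.17,"wx":0,"wy":0,"wz":0,"claw":4},{"dx":0,"dy":0.18,"dz":0.21,"wx":0,"wy":0,"wz":0,"claw":4},{"dx":0,"dy":0.13,"dz":0.25,"wx":0,"wy":0,"wz":0,"claw":4},{"dx":0,"dy":0.08,"dz":0.27,"wx":0,"wy":0,"wz":0,"claw":4},{"dx":0,"dy":0.03,"dz":0.26,"wx":0,"wy":0,"wz":0,"claw":4}]' 35

```

```text
clock: 26.75
ee_pos: [499.9, 255.9, 75.6]
tcp_rot: [[-0.057, 0.998, 0.001], [0.998, 0.057, 0.0], [-0.0, 0.001, -1.0]]
ft_force: [-0.5, 0.5, 4.0]
opening: 6.5
finger_force: 35.0
```

```bash
python3 -m inch '[{"dx":0,"dy":0,"dz":0.1,"wx":0,"wy":0,"wz":0,"claw":4},{"dx":0,"dy":0,"dz":0,"wx":0,"wy":0,"wz":0,"claw":4},{"dx":0,"dy":0,"dz":0,"wx":0,"wy":0,"wz":0,"claw":28},{"dx":0,"dy":0,"dz":0,"wx":0,"wy":0,"wz":0,"claw":28},{"dx":0,"dy":0,"dz":0,"wx":0,"wy":0,"wz":0,"claw":28},{"dx":0,"dy":0,"dz":-0.4,"wx":0,"wy":0,"wz":0,"claw":28},{"dx":0,"dy":0,"dz":-0.5,"wx":0,"wy":0,"wz":0,"claw":28},{"dx":0,"dy":0,"dz":-0.4,"wx":0,"wy":0,"wz":0,"claw":0}]' 30
python3 -m inch '[{"dx":0,"dy":0,"dz":0,"wx":0,"wy":0,"wz":0,"claw":0},{"dx":0,"dy":0,"dz":0,"wx":0,"wy":0,"wz":0,"claw":0},{"dx":0,"dy":0,"dz":0,"wx":0,"wy":0,"wz":0,"claw":0},{"dx":0,"dy":0,"dz":0.3,"wx":0,"wy":0,"wz":0,"claw":0},{"dx":0,"dy":0,"dz":0.3,"wx":0,"wy":0,"wz":0,"claw":0},{"dx":0,"dy":0,"dz":0.25,"wx":0,"wy":0,"wz":0,"claw":0},{"dx":0,"dy":0,"dz":0.1,"wx":0,"wy":0,"wz":0,"claw":0},{"dx":0,"dy":0,"dz":0.05,"wx":0,"wy":0,"wz":0,"claw":0}]' 20

```

```text
clock: 27.75
ee_pos: [499.7, 256.3, 113.6]
tcp_rot: [[-0.057, 0.998, 0.001], [0.998, 0.057, 0.0], [0.0, 0.001, -1.0]]
ft_force: [0.3, 0.5, 0.4]
opening: 21.3
finger_force: 0.0
clock: 28.75
ee_pos: [499.5, 256.4, 83.5]
tcp_rot: [[-0.057, 0.998, 0.001], [0.998, 0.057, -0.001], [-0.001, 0.001, -1.0]]
ft_force: [-16.2, -10.0, 53.4]
opening: 0.3
finger_force: 26.5
```

```bash
python3 -m inch '[{"dx":0,"dy":0,"dz":-0.5,"wx":0,"wy":0,"wz":0,"claw":0},{"dx":0,"dy":0,"dz":-1,"wx":0,"wy":0,"wz":0,"claw":0},{"dx":-0.5,"dy":-0.5,"dz":-1,"wx":0,"wy":0,"wz":0,"claw":0},{"dx":-1,"dy":-0.5,"dz":-1,"wx":0,"wy":0,"wz":0,"claw":0},{"dx":-1,"dy":-0.5,"dz":-1,"wx":0,"wy":0,"wz":0,"claw":0},{"dx":-1,"dy":-0.5,"dz":-1,"wx":0,"wy":0,"wz":0,"claw":0},{"dx":-1,"dy":-0.5,"dz":-0.5,"wx":0,"wy":0,"wz":0,"claw":0},{"dx":0,"dy":0,"dz":0,"wx":0,"wy":0,"wz":0,"claw":0}]' 20
python3 - <<'E'
from h import *
for n in("top","side"):cv2.imwrite(f"pics/{n}10.png",read_camera(n)[:,:,::-1])
up=lambda f:cv2.resize(cv2.imread(f,0),None,fx=8,fy=8,interpolation=2)
for n in("side","top"):
  a,b=up(f"pics/{n}0.png"),up(f"pics/{n}10.png")
  for lab,p in [("hatch +y",[-67,62,72]),("hatch -y",[-67,-62,72]),("ring",[-7,0,70]),("ring+",[-9,24,70]),("ring-",[-9,-24,70]),("rim",[-80,50,72])]:
    u,v=(proj(n,[w2(p)])[0]*8).astype(int);w=44;m=32
    t=a[v-w:v+w,u-w:u+w];s=b[v-w-m:v+w+m,u-w-m:u+w+m]
    r=cv2.matchTemplate(s,t,cv2.TM_CCOEFF_NORMED);_,sc,_,l=cv2.minMaxLoc(r)
    print(n,lab,(np.array(l)-m)/8,round(sc,3))
E
```

```text
clock: 29.75
ee_pos: [432.4, 115.1, 262.9]
tcp_rot: [[-0.054, 0.999, 0.002], [0.999, 0.054, -0.002], [-0.002, 0.002, -1.0]]
ft_force: [0.4, -0.2, 0.1]
opening: 0.3
finger_force: 0.0
side hatch +y [0. 0.] 0.999
side hatch -y [0. 0.] 0.994
side ring [-0.5   0.25] 0.977
side ring+ [-0.125  0.375] 0.973
side ring- [-0.125  0.375] 0.979
side rim [0. 0.] 1.0
top hatch +y [0. 0.] 0.997
top hatch -y [0. 0.] 0.997
top ring [-3.75   0.125] 0.971
top ring+ [0.125 0.125] 0.991
top ring- [0.    0.125] 0.989
top rim [0. 0.] 0.997
```

```bash
python3 -c "
from station import *
print(finish_job())"
```

```text
the job is handed in; nothing more can be done
None
```

I handed the job in at about 30 s on the robot's clock (limit 72 s). The cast bar was flat on the well's floor beside the stored bar when last seen, before the hatch closed. In the final pictures the hatch is shut and the ring is flat in its recess. The arm kept clear of the crucible, mould and hammer; I didn't re-measure them, and the hand-in call returned no verdict.

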